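# Rock the gate lever to drop the chrome pulley into its box

## Task

Press down the blue paddle of the rocking lever whose gate holds back the chrome pulley, so that the gate lifts and the pulley rolls out into the open beech box; then let the lever come back up and push the box's sliding lid fully shut. Only press and push with the fingertips: do not touch either pulley and pick nothing up. Leave the orange pulley behind its own gate, and the carabiner, crampon bar and lamp clip where they lie.

Things in the scene. Friction and masses are not known exactly. Their poses are not given: they have to be found in the camera images.
- caddy: Beech box with a two-lane feed rack behind it, fixed; place and yaw vary. Origin on the bench under the box's centre; +x from box to rack (roughly away from the robot), +y left, z up. Box 100 (x) x 132 (y) mm, inside 88 x 120, floor 6 mm up, end walls 46 and side walls 55 mm high. Lever posts 122 mm high at x 73, y +92 and -92 mm. Rack ends at x 160 mm; a raised gate reaches 160 mm up.
- lane_left (a point): Middle of the floor edge at the mouth of the left lane: caddy x 34, y +32 mm, 62 mm up, over the box. The open-topped lane is 26 mm wide inside, with walls 24 mm high, and rises from here by 0.15 per unit length to x 143 mm. The left lever's gate blocks it at x 58 mm.
- lane_right (a point): The same for the right lane: caddy x 34, y -32 mm, 62 mm up; blocked by the right lever's gate.
- chrome_pulley: Chrome pulley wheel, 28 mm diameter, 20 mm wide, about 60 g, origin at its centre, axle along the caddy's y at the start. Waits behind the gate of the left or right lane at caddy x 75, y +32 or -32 mm, centre 82 mm up. Rolls out by itself within about a second once its gate is up; in the box its centre is 16 to 25 mm up.
- orange_pulley: Orange nylon pulley wheel, same size and mass, origin at its centre; waits behind the other gate in the same way and must stay there.
- lever_left (a joint): Angle (rad) of the left rocking lever, which works the left lane's gate. 0 = rest, gate down; grows as the paddle is pressed down; stop at 0.65. The pulley can pass from about 0.42. A spring brings it back; pressing takes about 1.5 N at first, 4 N fully down. Pivot line along the caddy's x at y +92 mm, 112 mm up.
- lever_right (a joint): The same for the right lever, which works the right lane's gate: pivot at caddy y -92 mm.
- paddle_left (a point): Middle of the top face of the left lever's blue paddle: at rest at caddy x 30, y +167 mm, 117 mm up; moves with the lever. Paddle 60 mm along x, 40 mm along y, 8 mm thick, 75 mm outward from the pivot, nothing beneath it. At 0.6 rad its middle is 43 mm lower and 10 mm farther inward.
- paddle_right (a point): The same for the right lever: at rest at caddy x 30, y -167 mm, 117 mm up.
- lid (a joint): Opening (m) of the box's sliding lid: 0 = fully shut (hard stop), 0.085 = fully open, slid along caddy -x towards the robot. Starts 0.068 to 0.082 open. Slides with about 1.2 N friction, stays where it is left. Beech panel 100 x 118 mm, 6 mm thick, top face 53 mm above the bench.
- lid_ridge (a point): Middle of the top edge of the push face of the darker ridge on the lid: an upright face looking along caddy -x, 70 mm wide along y, from 53 to 69 mm above the bench; behind it the ridge slopes down to the lid. At caddy x = -44 mm minus the lid opening. Push the face along caddy +x to shut the lid.
- carabiner: Red aluminium carabiner lying flat, 100 x 64 mm, 10 to 13 mm high, loose; origin at the centre of its underside. Leave alone.
- crampon_bar: Stainless crampon adjustment bar lying flat, 150 x 18 x 5 mm, long side along its x, loose; origin at the centre of its underside. Leave alone.
- lamp_clip: Black silicone helmet lamp clip, 40 x 28 x 22 mm, loose; origin at the centre of its underside. Leave alone.

How it is judged:
By the outcome, as a careful person would: the job done as asked, in the order asked, and still so for the second after the job is handed in, with the robot touching nothing.
It also fails if it takes over 42 s, if anything falls off the work surface, if the arm or the gripper's body presses on something with over 40 N, if the wrist force passes 120 N, or if a joint passes its speed limit or range.

## Robot

A 6-joint arm with a two-finger parallel gripper is mounted at the origin on the work surface. World frame = base frame: x ahead of the robot, y to its left, z up, the work surface at z = 0. Lengths are in m, angles in rad, forces in N, time in s.
With the tool pointing down it reaches from about 0.25 to 0.775 m from the base axis. Payload 4 kg.
Tool frame: the origin (TCP) lies midway between the tips of the shut fingers; the grasp point (between the pads) lies r.tcp_to_grasp behind it (r.tcp_to_grasp is the distance from the TCP to the grasp point, in m); z points along the fingers, y is the direction in which the jaws open and shut (so a half turn about z gives the same grasp; the last joint's range is limited). The gripper opens to 85 mm and grips with 20 to 120 N. Pads are 22 mm wide; open, the fingers measure 114 mm over their backs; the gripper's body (76 mm by 85 mm) begins 54 mm behind the grasp point. The pads swing forward as they close: fully open they stand 13 mm farther back than shut.
Start: joints at [-1.204, 0.087, 1.371, -0, 1.684, -0.103], TCP at [0.249, -0.49, 0.194] pointing down, gripper open.
Joint ranges: [-3.1, 3.1], [-0.76, 2.03], [0.27, 2.55], [-1.08, 4.22], [0.17, 2.65], [-2.57, 2.57]. Speed limits (rad/s): [2.79, 2.79, 3.14, 3.14, 3.14, 3.14].

## Interface

Orientations are given as a rotation vector (axis times angle).
In Python, from cell import r, imaging gives the robot as it stands. The module is installed in compiled form; this text tells all that it offers.
- The arm moves only by the tool jog_arm, never from a script. Its argument "plan" is a list that holds one entry, the list of rows, each a list of 5 numbers: the finger opening in cm, from 0 to 8.54, then the shift along the tool's x, y, z in cm, then the turn about the tool's z in rad. A call has 1 to 8 rows; each row shifts and turns the commanded pose from where the row before left it, along the tool's axes as they then stand; what a row does not reach is not made up. A row lasts 1/12 s, in which the tool goes at most 41.7 mm and 7.16 degrees, less where a joint would pass 70% of its speed; a pose out of reach is approached as far as the arm can. A call with a gripper value outside its range is refused whole. The fingers move at their own pace and stop on an object; the grip force is fixed at half the most. Time passes only in rows, so rows that do not move let the fingers close. It gives the time, the measured TCP pose, the force and the opening at its end, in the units of the state.
- r.read_state(): the state, without advancing time (a new reading comes with each control period).
- imaging.read_camera(name): name is "scene" or "top" or "wrist"; returns the picture (400x640x3 uint8, red, green, blue); there is no depth.
- imaging.camera_model(name): a dict with "camera_matrix" (3x3 intrinsics, pixels), "extrinsics" (4x4, takes a point from camera to world coordinates). Camera axes: x right, y up, looking along -z (the intrinsics and any distortion apply to the point x, -y, -z); pixel columns grow to the right and rows downward; lengths in m; the calibration is good to about 2 mm. A picture is of the moment at which its call begins: read the wrist's pose just before it. camera_model takes no time and is no camera call; for the wrist camera it gives the pose at the moment of the call.
- r.sign_off(): hands the job in, once; it reports no verdict.
Trained networks look in the newest picture that a camera, given by its name, has taken for a name from the list of things; names that differ only in an ending like _2 or _b are one class to them, and where a whole thing is asked for, a point or a joint stands for the part that bears it (a point fixed in the world has none). Each returns a list of dicts, best first, with "p" (0 to 1); they miss things now and then, are a little off and sometimes report something else, mostly with a low value. They report only what shows in the picture. A call takes as long as a camera call.
- imaging.search_frame(camera, label): "centre" ([column, row] in pixels, amid what is visible of it).
- imaging.masks_of(camera, label): "pixels" (400x640 bool, what is visible of it) and "centre" ([column, row] in pixels, amid what is visible of it).
The state is a dict: "clock": time; "joint_positions": joint angles; "qvel": joint speeds; "effort": joint torques, N m; "ee_pos": TCP position; "tcp_rot": TCP orientation; "ft_force": force on the tool from outside, world axes, zero at the start; "ft_torque": the same for the moment, N m; "width": finger opening in m.
Only numpy, scipy, OpenCV 4.12 (cv2) and the standard library are available. Lean on these libraries where they do the work, as an engineer would, in place of code of your own. Each camera call takes 0.05 s, during which the arm holds its last target. There are 200 camera calls.

## Working session

There is one attempt and no reset: what is moved stays moved. The work goes in short steps, Python scripts to look and compute and a tool call to move; the robot and the scene stay as the last step left them, time stands still between calls to the robot, and variables do not carry over. Pictures are saved under pics/ and viewed, about 8 in all and at most 12, crops included, and the job is handed in when it is done.

Besides the shell and the picture viewer there is one more tool, called after "Emit:" as name([rows], argument=value, ...), one row to a line, values as JSON. jog_arm: Moves the arm, as the interface text tells. Its arguments: {"type":"object","properties":{"plan":{"type":"array","items":{"type":"array","items":{"type":"array","items":{"type":"number"}}}}},"required":["plan"]}

```bash
mkdir -p pics
python3 - <<'E'
from cell import r, imaging
import cv2, numpy as np
for c in ["scene","top"]:
    im=imaging.read_camera(c); cv2.imwrite(f"pics/{c}0.png",im[:,:,::-1])
    m=imaging.camera_model(c); print(c,np.round(m["camera_matrix"],1).tolist(),np.round(m["extrinsics"],3).tolist(),[k for k in m])
    for l in ["chrome_pulley","orange_pulley","paddle_left","paddle_right","lid","lid_ridge","caddy"]:
        print(l,[(np.round(d["centre"]).tolist(),round(d["p"],2)) for d in imaging.search_frame(c,l)[:3]])
s=r.read_state();print({k:np.round(v,3).tolist() for k,v in s.items()}, r.tcp_to_grasp)
E
```

```text
scene [[395.3, 0.0, 317.5], [0.0, 395.3, 200.7], [0.0, 0.0, 1.0]] [[0.37, -0.643, 0.671, 1.085], [0.929, 0.262, -0.261, -0.132], [-0.008, 0.72, 0.694, 0.648], [0.0, 0.0, 0.0, 1.0]] ['camera_matrix', 'extrinsics']
chrome_pulley [([326.0, 255.0], 0.65)]
orange_pulley [([354.0, 244.0], 0.69)]
paddle_left [([389.0, 202.0], 0.81)]
paddle_right [([255.0, 262.0], 0.77)]
lid [([299.0, 217.0], 0.96), ([430.0, 220.0], 0.47)]
lid_ridge [([299.0, 213.0], 0.65)]
caddy [([329.0, 264.0], 0.77), ([350.0, 198.0], 0.52)]
top [[417.0, 0.0, 317.8], [0.0, 417.0, 204.9], [0.0, 0.0, 1.0]] [[0.028, 0.983, -0.184, 0.417], [-0.999, 0.023, -0.028, 0.067], [-0.024, 0.184, 0.983, 0.981], [0.0, 0.0, 0.0, 1.0]] ['camera_matrix', 'extrinsics']
chrome_pulley [([343.0, 158.0], 0.49)]
orange_pulley [([315.0, 166.0], 0.61), ([404.0, 164.0], 0.38)]
paddle_left [([266.0, 184.0], 0.93), ([334.0, 182.0], 0.65)]
paddle_right [([401.0, 165.0], 0.96)]
lid [([339.0, 229.0], 0.87)]
lid_ridge [([340.0, 228.0], 0.55)]
caddy [([335.0, 182.0], 0.65)]
{'clock': 0.8, 'joint_positions': [-1.204, 0.087, 1.371, 0.0, 1.684, -0.103], 'qvel': [0.001, 0.0, 0.001, 0.001, -0.002, 0.0], 'effort': [0.0, -35.167, -31.344, -0.0, 0.0, -0.0], 'ee_pos': [0.249, -0.49, 0.194], 'tcp_rot': [3.055, 0.731, 0.0], 'ft_force': [-0.05, -0.669, 0.824], 'ft_torque': [0.029, 0.037, 0.003], 'width': 0.085} 0.0187
```

View pics/top0.png

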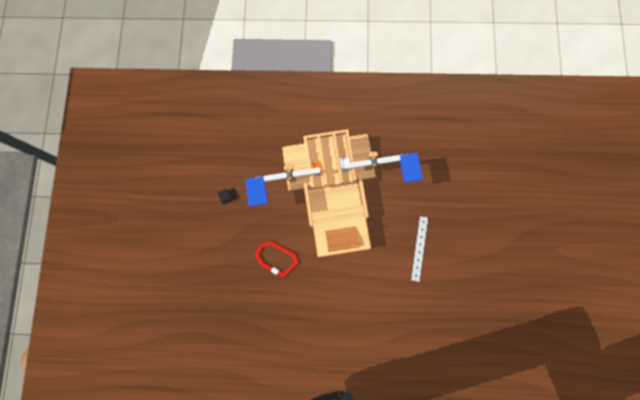

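View pics/scene0.png

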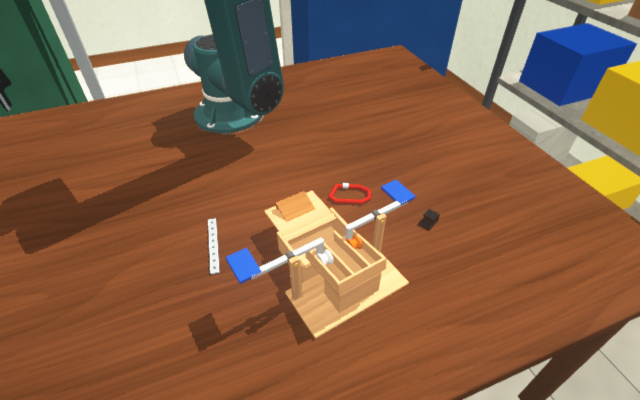

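```bash
cat > h.py <<'E'
import numpy as np
from scipy.optimize import least_squares
from scipy.spatial.transform import Rotation as R
from cell import r, imaging
def ray(c,px):
    m=imaging.camera_model(c);K=m["camera_matrix"];E=np.array(m["extrinsics"])
    d=np.linalg.inv(K)@[px[0],px[1],1]; return E[:3,3],E[:3,:3]@[d[0],-d[1],-d[2]]
def at_z(c,px,z):
    o,d=ray(c,px); return o+d*(z-o[2])/d[2]
def proj(c,P):
    m=imaging.camera_model(c);K=m["camera_matrix"];E=np.array(m["extrinsics"])
    q=E[:3,:3].T@(np.asarray(P)-E[:3,3]); q=K@[q[0],-q[1],-q[2]]; return q[:2]/q[2]
def cad(p,v):
    x,y,t=p; return np.array([x+np.cos(t)*v[0]-np.sin(t)*v[1], y+np.sin(t)*v[0]+np.cos(t)*v[1], v[2]])
E
python3 - <<'E'
from h import *
PL=[.030,.167,.117];PR=[.030,-.167,.117]
obs=[("top",PL,(266,184)),("top",PR,(401,165)),("scene",PL,(389,202)),("scene",PR,(255,262))]
f=lambda p:np.concatenate([proj(c,cad(p,v))-px for c,v,px in obs])
s=least_squares(f,[.45,0,0]);print(s.x,np.round(s.fun,1))
# pulleys & lid check
p=s.x
for n,v in [("L",[.075,.032,.082]),("R",[.075,-.032,.082]),("ridge.07",[-.119,0,.061])]:
    print(n,np.round(proj("top",cad(p,v))),np.round(proj("scene",cad(p,v))))
E
```

```text
[0.61453016 0.05633634 0.1875666 ] [-10.7   3.6   8.7  -2.4  10.9  -9.3 -10.    5.6]
L [315. 162.] [357. 248.]
R [343. 158.] [328. 263.]
ridge.07 [344. 246.] [290. 201.]
```

The top view shows the chrome pulley in the right lane (~343,160) and orange in the left (~315,166). The paddles are at about (257,191) and (411,167). The detector's centre includes the lever arm, so I'll refit on the blue pixels.

Run:
```python
from h import *
import cv2
PL=[.030,.167,.117];PR=[.030,-.167,.117]
obs=[]
for c in ["top","scene"]:
    hsv=cv2.cvtColor(cv2.imread(f"pics/{c}0.png"),cv2.COLOR_BGR2HSV)
    m=cv2.inRange(hsv,(108,150,90),(125,255,255)); 
    if c=="scene": m[:178]=0; m[:,450:]=0
    n,_,st,ce=cv2.connectedComponentsWithStats(m)
    b=[(ce[i],st[i][4]) for i in range(1,n) if st[i][4]>100]; print(c,b)
    b=sorted([x for x,_ in b],key=lambda q:q[0])
    obs+=[(c,PL,b[0]),(c,PR,b[1])] if c=="top" else [(c,PR,b[0]),(c,PL,b[1])]
f=lambda p:np.concatenate([proj(c,cad(p,v))-px for c,v,px in obs])
s=least_squares(f,[.6,0.05,0.1]);print(s.x,np.round(s.fun,1)); p=s.x
for n,v in [("L",[.075,.032,.082]),("R",[.075,-.032,.082])]: print(n,np.round(proj("top",cad(p,v))),np.round(proj("scene",cad(p,v))))
for c in ["top","scene"]:
    imaging.read_camera(c)
    d=imaging.masks_of(c,"lid_ridge")[0]; print(d["pixels"].sum(),d["centre"],d["p"])
    for o in [.065,.07,.075,.08]:print(o,[np.round(proj(c,cad(p,[-.044-o,y,.069]))).tolist() for y in (.035,-.035)])
    im=cv2.imread(f"pics/{c}0.png"); 
    if c=="top": cv2.imwrite("pics/lidcrop.png",cv2.resize(im[125:265,220:440],None,fx=3.6,fy=3.6,interpolation=cv2.INTER_CUBIC))
print("paddleR",cad(p,PR))
np.save("p.npy",p)
```

```text
top [(array([410.38166311, 167.2750533 ]), np.int32(469)), (array([255.972103  , 191.14806867]), np.int32(466))]
scene [(array([397.76585366, 191.38536585]), np.int32(410)), (array([242.74526929, 264.57496361]), np.int32(687))]
[0.60684549 0.05484928 0.18096983] [-0.1 -0.5  0.2 -0.7 -0.1 -0.6 -0.2 -0.6]
L [316. 165.] [355. 245.]
R [344. 161.] [325. 260.]
947 [401.5, 162.3] 0.67
0.065 [[327.0, 248.0], [359.0, 243.0]]
0.07 [[328.0, 250.0], [359.0, 245.0]]
0.075 [[328.0, 252.0], [360.0, 247.0]]
0.08 [[328.0, 254.0], [360.0, 249.0]]
2166 [298.0, 217.7] 0.58
0.065 [[305.0, 193.0], [276.0, 205.0]]
0.07 [[304.0, 191.0], [275.0, 204.0]]
0.075 [[303.0, 190.0], [274.0, 202.0]]
0.08 [[302.0, 189.0], [273.0, 201.0]]
paddleR [ 0.66641285 -0.10402403  0.117     ]
```

View pics/lidcrop.png

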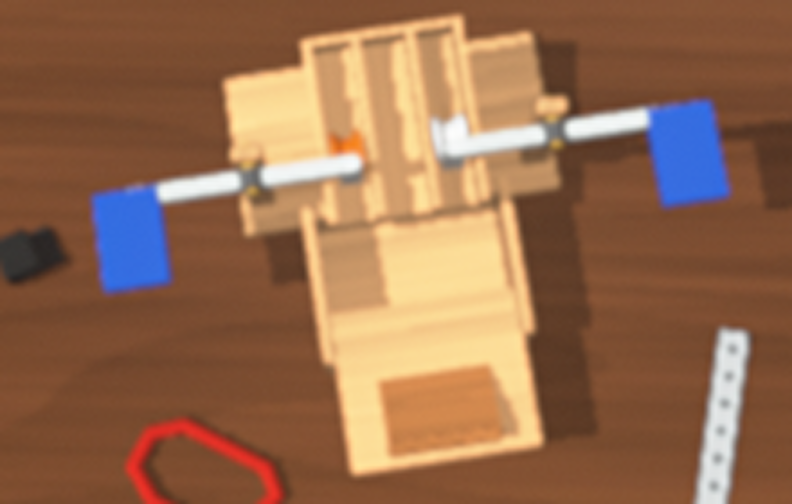

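Fit is good to under 1 px: caddy at (0.607, 0.055), yaw 0.181. Chrome is on the right, the lid is about 75 mm open, and the right paddle is at (0.666, -0.104, 0.117).

Emit:
jog_arm([
  [[0,0,0,0,0.097],[0,0,0,0,0.096],[0,0,0,0,0.096],[0,3,-1.9,0,0],[0,3,-1.9,0,0],[0,3,-1.9,0,0],[0,3,-1.9,0,0],[0,3,-1.9,0,0]],
])

```text
clock: 1.67
ee_pos: [0.3804, -0.3689, 0.1937]
tcp_rot: [3.128, 0.283, 0.0]
ft_force: [-0.0, 0.5, -0.6]
width: -0.0002
```

Emit:
jog_arm([
  [[0,3,-1.9,0,0],[0,3,-1.9,0,0],[0,3,-1.9,0,0],[0,3,-1.9,0,0],[0,3,-1.9,0,0],[0,3,-1.9,0,0],[0,3,-1.9,0,0],[0,3,-1.9,0,0]],
])

```text
clock: 2.33
ee_pos: [0.5894, -0.1759, 0.1936]
tcp_rot: [3.128, 0.284, 0.0]
ft_force: [0.6, -1.0, 0.0]
width: 0.0
```

```bash
cat >> h.py <<'E'
def togo(v):
    s=r.read_state(); g=cad(np.load("p.npy"),v); M=R.from_rotvec(s["tcp_rot"]).as_matrix()
    print("t",round(s["clock"],2),"pos",np.round(s["ee_pos"],3),"F",np.round(s["ft_force"],1),"w",s["width"],"xaxis",np.round(M[:,0],3))
    print("go cm",np.round(100*M.T@(g-s["ee_pos"]),2))
E
python3 -c "
from h import *
togo([.030,-.167,.117])"
```

```text
t 2.33 pos [ 0.589 -0.176  0.194] F [ 0.6 -1.   0. ] w 2.92513055135256e-05 xaxis [0.984 0.18  0.   ]
go cm [ 8.87 -5.69  7.66]
```

Emit:
jog_arm([
  [[0,3,-1.9,0,0],[0,3,-1.9,0,0],[0,2.9,-1.9,0,0],[0,0,0,2,0],[0,0,0,2,0],[0,0,0,2,0],[0,0,0,1,0],[0,0,0,0,0]],
])

```text
clock: 3.0
ee_pos: [0.6635, -0.1047, 0.1194]
tcp_rot: [-3.126, -0.284, 0.011]
ft_force: [-0.0, 0.2, -0.8]
width: 0.0002
```

Emit:
jog_arm([
  [[0,0,0,0.8,0],[0,0,0,0.8,0],[0,0,0,0.8,0],[0,0,0,0.8,0],[0,0,0,0.8,0],[0,0,0,0.6,0],[0,0,0,0,0],[0,0,0,0,0]],
])

```text
clock: 3.67
ee_pos: [0.6651, -0.1053, 0.0771]
tcp_rot: [-3.129, -0.283, 0.002]
ft_force: [-1.1, 1.3, 0.1]
width: 0.0001
```

Run:
```python
from h import *
import cv2
togo([.030,-.167,.077])
im=imaging.read_camera("scene"); cv2.imwrite("pics/s1.png",cv2.resize(im[150:350,200:460,::-1],None,fx=3,fy=3))
```

```text
t 3.67 pos [ 0.665 -0.105  0.077] F [-1.1  1.3  0.1] w 9.152628699540471e-05 xaxis [ 0.984  0.18  -0.001]
go cm [ 0.15 -0.1   0.01]
```

View pics/s1.png

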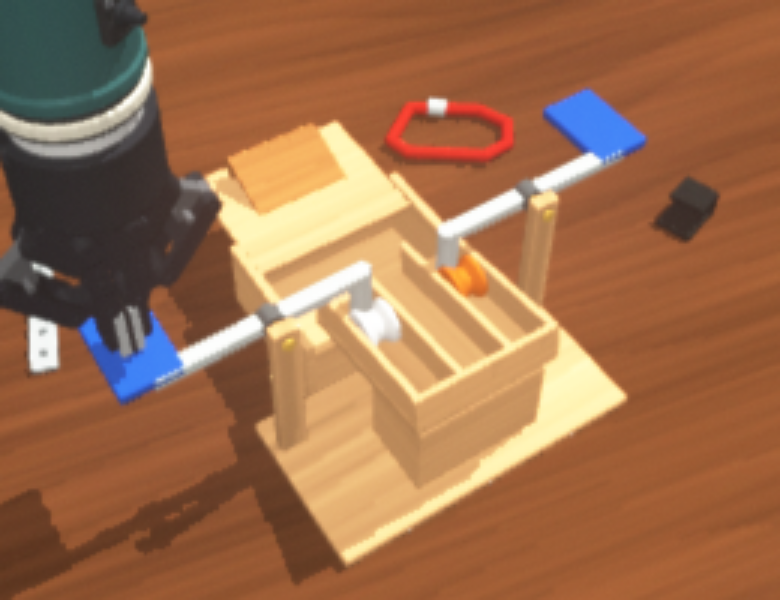

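The picture shows the fingertip on the paddle at about crop (130,350), but the lever looks almost at rest and the chrome pulley is still in its lane at (375,320). I'll check for a stale image against the projected TCP.

Run:
```python
from h import *
import cv2
s=r.read_state(); print(s["clock"],proj("scene",s["ee_pos"]),proj("scene",np.array(s["ee_pos"])+[0,0,.04]),s["ft_force"],s["ft_torque"])
im=imaging.read_camera("scene")
hsv=cv2.cvtColor(im,cv2.COLOR_RGB2HSV); m=cv2.inRange(hsv,(108,150,90),(125,255,255)); m[:178]=0; m[:,450:]=0
n,_,st,ce=cv2.connectedComponentsWithStats(m); print([(ce[i],st[i]) for i in range(1,n) if st[i][4]>60])
print(r.read_state()["clock"])
cv2.imwrite("pics/s2.png",cv2.resize(im[150:350,200:460,::-1],None,fx=3,fy=3))
```

```text
3.7167 [244.95082368 277.51361753] [241.69666874 263.43430068] [-0.62679529 -0.01791718  1.54663989] [-0.0242847   0.05374696  0.00871889]
[(array([397.74752475, 191.34158416]), array([382, 180,  33,  23, 404], dtype=int32)), (array([243.86987952, 269.75180723]), array([226, 255,  34,  29, 415], dtype=int32))]
3.7667
```

View pics/s2.png

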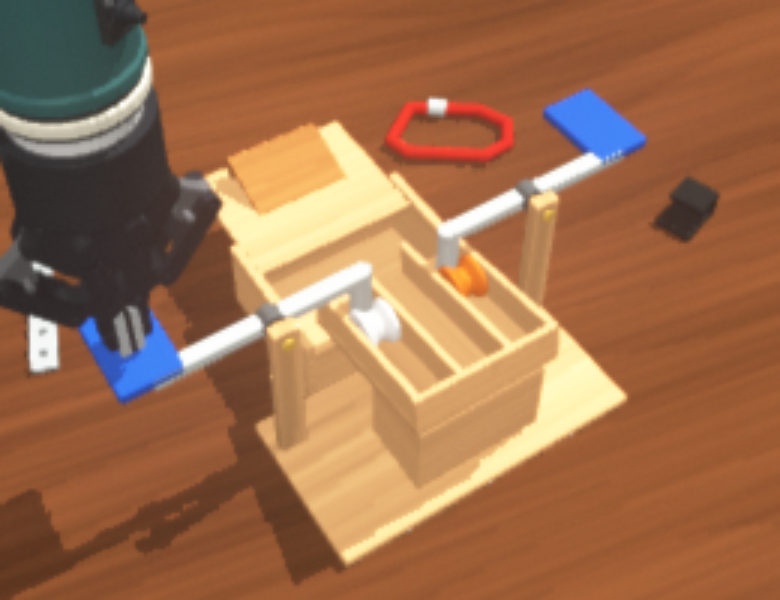

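The visible tip at crop (130,355) sits about 3 cm higher than the reported TCP, and the paddle is only about 10 mm down. I'll press further in small steps and watch the force.

Emit:
jog_arm([
  [[0,0,0,0.5,0],[0,0,0,0.5,0],[0,0,0,0.5,0],[0,0,0,0,0],[0,0,0,0,0]],
])

```text
clock: 4.18
ee_pos: [0.6655, -0.1051, 0.062]
tcp_rot: [-3.129, -0.284, 0.001]
ft_force: [-0.3, -0.0, 0.8]
width: -0.0002
```

```bash
cat >> h.py <<'E'
def look(fn=None):
    import cv2
    s=r.read_state(); print(round(s["clock"],2),np.round(s["ee_pos"],3),"F",np.round(s["ft_force"],1),"w",round(s["width"],4),"tcp px",proj("scene",s["ee_pos"]))
    im=imaging.read_camera("scene")
    hsv=cv2.cvtColor(im,cv2.COLOR_RGB2HSV); m=cv2.inRange(hsv,(108,150,90),(125,255,255)); m[:178]=0; m[:,450:]=0
    n,_,st,ce=cv2.connectedComponentsWithStats(m); print([(ce[i].round(1),st[i]) for i in range(1,n) if st[i][4]>60])
    for l in ["chrome_pulley","orange_pulley"]: print(l,[(np.round(d["centre"]),round(d["p"],2)) for d in imaging.search_frame("scene",l)[:2]])
    if fn: cv2.imwrite(fn,cv2.resize(im[150:350,200:460,::-1],None,fx=3,fy=3))
E
python3 -c "
from h import *
look('pics/s3.png')"
```

```text
4.18 [ 0.665 -0.105  0.062] F [-0.3 -0.   0.8] w -0.0002 tcp px [246.25171481 282.77048225]
[(array([397.7, 191.3]), array([382, 180,  33,  23, 405], dtype=int32)), (array([246.7, 275.3]), array([229, 258,  33,  32, 399], dtype=int32))]
chrome_pulley [(array([323., 257.]), 0.46)]
orange_pulley [(array([354., 243.]), 0.72)]
```

Emit:
jog_arm([
  [[0,0,0,0.5,0],[0,0,0,0.5,0],[0,0,0,0.4,0],[0,0,0,0,0],[0,0,0,0,0]],
])

```text
clock: 4.75
ee_pos: [0.6656, -0.1054, 0.0483]
tcp_rot: [3.128, 0.284, -0.0]
ft_force: [0.5, -0.3, 3.1]
width: 0.0001
```

```bash
python3 -c "
from h import *
look('pics/s4.png')"
```

```text
4.75 [ 0.666 -0.105  0.048] F [ 0.5 -0.3  3.1] w 0.0001 tcp px [247.14688466 287.2644149 ]
[(array([397.8, 191.4]), array([382, 180,  33,  23, 408], dtype=int32)), (array([251.9, 278.6]), array([238, 259,  26,  35, 352], dtype=int32))]
chrome_pulley [(array([350., 198.]), 0.62), (array([310., 244.]), 0.41)]
orange_pulley [(array([355., 244.]), 0.42)]
```

View pics/s4.png

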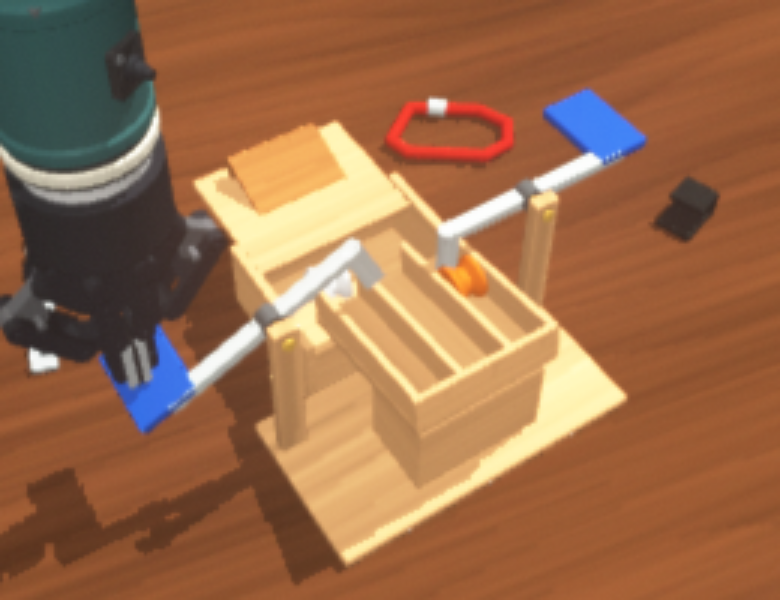

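The gate is up. The chrome pulley has left its waiting spot and shows at crop (340,285), at the lane mouth. I'll hold and re-check.

Emit:
jog_arm([
  [[0,0,0,0.2,0],[0,0,0,0,0],[0,0,0,0,0],[0,0,0,0,0],[0,0,0,0,0],[0,0,0,0,0],[0,0,0,0,0],[0,0,0,0,0]],
])

```text
clock: 5.57
ee_pos: [0.6656, -0.1053, 0.0466]
tcp_rot: [3.129, 0.284, 0.0]
ft_force: [1.0, 1.1, 3.0]
width: 0.0001
```

Run:
```python
from h import *
import cv2
look('pics/s5.png')
p=np.load("p.npy")
for v in ([.034,-.032,.078],[.03,-.03,.02],[-.03,-.03,.02],[0,0,.02]): print(v,proj("scene",cad(p,v)).round(),proj("top",cad(p,v)).round())
im=imaging.read_camera("top"); print([(d["centre"],d["p"]) for d in imaging.search_frame("top","chrome_pulley")])
t=cv2.resize(im[130:265,240:440,::-1],None,fx=2.9,fy=2.9)
s=cv2.resize(cv2.imread("pics/s5.png"),(580,446))
cv2.imwrite("pics/t5.png",cv2.resize(np.hstack([s[:391,:],t[:391,:]]),(800,270)))
```

```text
5.57 [ 0.666 -0.105  0.047] F [1.  1.1 3. ] w 0.0001 tcp px [247.34091658 287.79136264]
[(array([397.7, 191.3]), array([382, 180,  33,  23, 405], dtype=int32)), (array([252.5, 278.7]), array([240, 259,  24,  35, 355], dtype=int32))]
chrome_pulley [(array([275., 266.]), 0.62)]
orange_pulley [(array([353., 244.]), 0.72)]
[0.034, -0.032, 0.078] [313. 247.] [347. 179.]
[0.03, -0.03, 0.02] [314. 264.] [345. 187.]
[-0.03, -0.03, 0.02] [298. 244.] [350. 212.]
[0, 0, 0.02] [318. 247.] [335. 201.]
[]
```

View pics/t5.png

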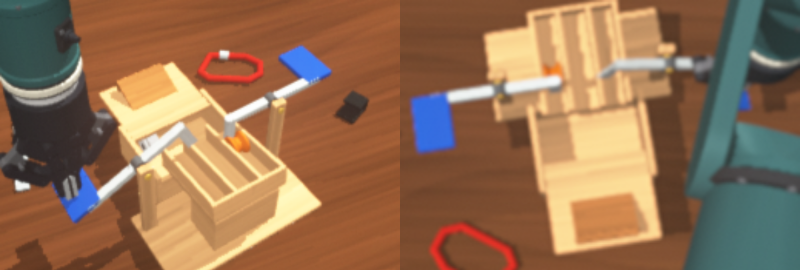

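The chrome pulley is in the box at about full-image (297,241), partly under the lid's edge. Orange is still behind its gate. Now I'll release the lever and move round in front of the ridge.

Emit:
jog_arm([
  [[0,0,0,-1,0],[0,0,0,-1,0],[0,0,0,-1.5,0],[0,0,0,-1.5,0],[0,0,0,-2,0],[0,0,0,-3,0],[0,0,0,-3,0],[0,0,0,-2,0]],
])

```text
clock: 6.48
ee_pos: [0.6658, -0.1053, 0.2006]
tcp_rot: [3.128, 0.284, 0.005]
ft_force: [0.1, -0.4, 0.5]
width: 0.0002
```

Emit:
jog_arm([
  [[0,-2.6,-2.4,0,0],[0,-2.6,-2.4,0,0],[0,-2.6,-2.4,0,0],[0,-2.6,-2.4,0,0],[0,-2.6,-2.4,0,0],[0,-2.6,-2.4,0,0],[0,-2.6,-2.3,0,0],[0,0,0,0,0]],
])

```text
clock: 7.15
ee_pos: [0.4514, 0.0291, 0.1971]
tcp_rot: [-3.126, -0.289, 0.004]
ft_force: [-0.3, -0.0, -0.1]
width: 0.0001
```

Run:
```python
from h import *
import cv2
look(); togo([-.154,0,.06])
im=imaging.read_camera("scene"); s=cv2.resize(im[100:320,200:460,::-1],None,fx=2,fy=2)
w=imaging.read_camera("wrist"); cv2.imwrite("pics/s6.png",s)
s=r.read_state(); print("wrist tcp",proj("wrist",s["ee_pos"]))
p=np.load("p.npy")
for o in (.065,.07,.075,.08): print(o,[proj("wrist",cad(p,[-.044-o,y,.069])).round() for y in (.035,-.035)])
cv2.imwrite("pics/w6.png",w[:,:,::-1])
cv2.imwrite("pics/c6.png",np.hstack([cv2.resize(s,(400,338)),cv2.resize(w[:,:,::-1],(400,250)).repeat(1,0) if 0 else cv2.copyMakeBorder(cv2.resize(w[:,:,::-1],(400,250)),0,88,0,0,0)]))
```

```text
7.15 [0.451 0.029 0.197] F [-0.3 -0.  -0.1] w 0.0001 tcp px [276.55178444 137.00924593]
[(array([397.7, 191.3]), array([382, 180,  33,  23, 407], dtype=int32)), (array([242.8, 264.6]), array([226, 248,  35,  35, 685], dtype=int32))]
chrome_pulley [(array([298., 242.]), 0.4)]
orange_pulley [(array([355., 246.]), 0.64)]
t 7.3 pos [0.457 0.026 0.197] F [0.2 0.4 0.6] w 0.00014055251821887195 xaxis [0.984 0.18  0.001]
go cm [-0.13 -0.12 13.73]
wrist tcp [316.62589569 225.59932583]
0.065 [array([283., 141.]), array([347., 141.])]
0.07 [array([283., 146.]), array([347., 146.])]
0.075 [array([284., 150.]), array([347., 150.])]
0.08 [array([284., 155.]), array([347., 155.])]Traceback (most recent call last):
  File "<stdin>", line 10, in <module>
cv2.error: OpenCV(4.12.0) :-1: error: (-5:Bad argument) in function 'resize'
> Overload resolution failed:
>  - src is not a numpy array, neither a scalar
>  - Expected Ptr<cv::UMat> for argument 'src'
```

View pics/w6.png

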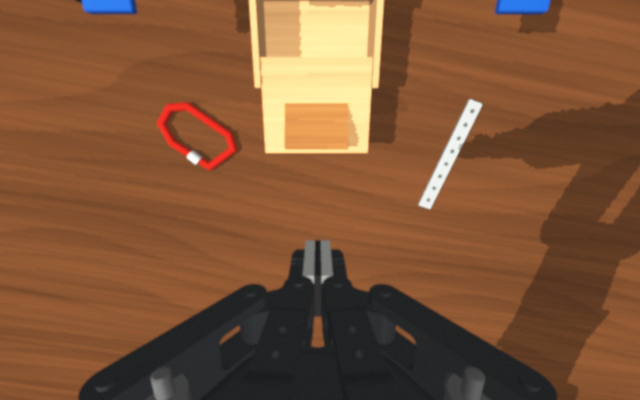

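The wrist view puts the ridge edge at row ~150, columns 285–351, so the lid is 75 mm open. The visible fingertip is at (318,240), while the TCP projects to (317,226). I'll descend and work out the true tip height.

Emit:
jog_arm([
  [[0,-0.3,0,3,0],[0,0,0,3,0],[0,0,0,3,0],[0,0,0,3,0],[0,0,0,1.7,0],[0,0,0,0,0],[0,0,0,0,0]],
])

```text
clock: 7.98
ee_pos: [0.4534, 0.0252, 0.0586]
tcp_rot: [-3.129, -0.282, 0.005]
ft_force: [0.3, 0.3, 0.5]
width: -0.0002
```

Run:
```python
from h import *
import cv2
togo([-.154,0,.06]); s=r.read_state(); t=np.array(s["ee_pos"])
for d in (0,.01,.02,.03): print(d,proj("wrist",t+[0,0,d]).round(1),proj("scene",t+[0,0,d]).round(1))
p=np.load("p.npy"); print("fwd11mm",[proj("wrist",t+[0,0,d]+.011*np.array([.984,.18,0])).round(1) for d in (0,.02)])
im=imaging.read_camera("scene")[:,:,::-1]; w=imaging.read_camera("wrist")[:,:,::-1]
a=cv2.resize(im[120:260,210:340],None,fx=3,fy=3); b=cv2.resize(w[100:310,220:420],None,fx=2,fy=2)
cv2.imwrite("pics/c7.png",np.hstack([a,b]))
```

```text
t 7.98 pos [0.453 0.025 0.059] F [0.3 0.3 0.5] w -0.00016622191413329852 xaxis [ 0.984  0.179 -0.003]
go cm [ 0.22 -0.16 -0.14]
0 [316.7 225.6] [280.1 190. ]
0.01 [316.6 231.7] [279.8 186.6]
0.02 [316.5 238.5] [279.4 183.2]
0.03 [316.5 246.1] [279.1 179.7]
fwd11mm [array([316.6, 211.1]), array([316.5, 222.7])]
```

View pics/c7.png

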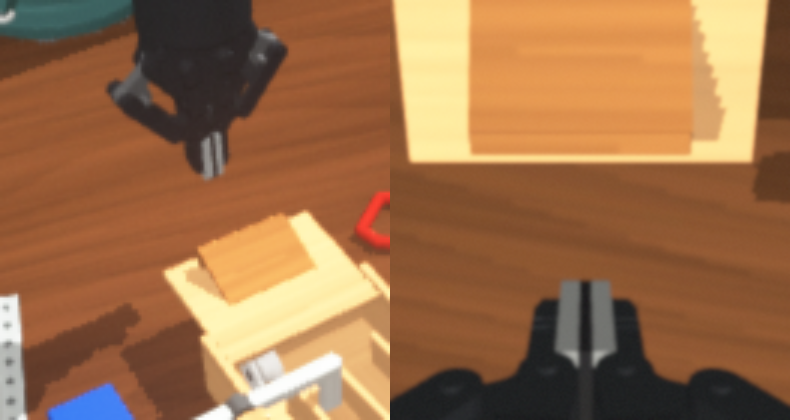

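The scene view puts the fingertip bottom at full-image (281,179), about 30 mm above the reported TCP. That matches the paddle press. The pulley shows in the box at crop (262,368). I'll lower 3 cm, so the real tip is at about 0.058 m, then advance to contact.

Emit:
jog_arm([
  [[0,0,-0.15,1.5,0],[0,0,0,1.5,0],[0,0,0,0,0],[0,1,0,0,0],[0,1,0,0,0],[0,0.5,0,0,0],[0,0,0,0,0]],
])

```text
clock: 8.67
ee_pos: [0.4806, 0.0318, 0.0311]
tcp_rot: [3.128, 0.284, 0.006]
ft_force: [0.1, -0.1, -0.1]
width: 0.0001
```

Run:
```python
from h import *
import cv2
togo([-.119,0,.028])
im=imaging.read_camera("scene")[:,:,::-1]; w=imaging.read_camera("wrist")[:,:,::-1]
a=cv2.resize(im[120:260,210:340],None,fx=3,fy=3); b=cv2.resize(w[100:310,220:420],None,fx=2,fy=2)
cv2.imwrite("pics/c8.png",np.hstack([a,b]))
```

```text
t 8.67 pos [0.481 0.032 0.031] F [ 0.1 -0.1 -0.1] w 9.260358275263047e-05 xaxis [0.984 0.18  0.004]
go cm [0.93 0.01 0.32]
```

View pics/c8.png

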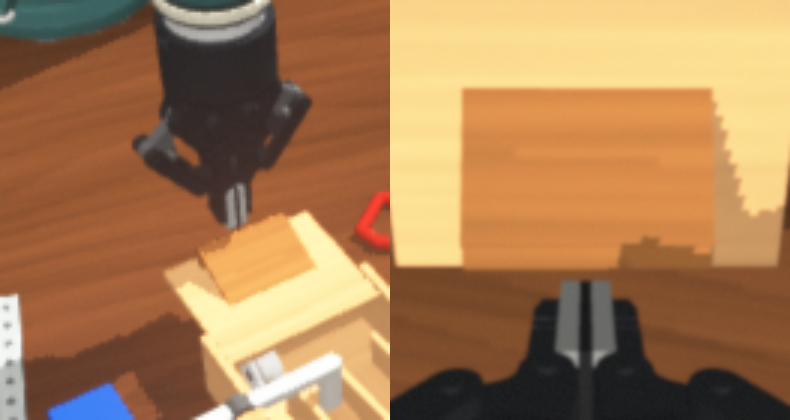

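Fingertip is just short of the ridge, with the tip at crop (236,227), centred and below the ridge top. Pushing.

Emit:
jog_arm([
  [[0,0.6,0,0.2,0],[0,0.6,0,0.1,0],[0,0.8,0,0,0],[0,0.8,0,0,0],[0,0.8,0,0,0],[0,0.8,0,0,0],[0,0,0,0,0]],
])

```text
clock: 9.35
ee_pos: [0.5229, 0.0399, 0.0264]
tcp_rot: [-3.129, -0.284, -0.002]
ft_force: [0.6, 0.1, -0.2]
width: 0.0
```

Run:
```python
from h import *
import cv2
togo([-.044,0,.028])
im=imaging.read_camera("scene")[:,:,::-1]; w=imaging.read_camera("wrist")[:,:,::-1]
a=cv2.resize(im[120:260,210:340],None,fx=3,fy=3); b=cv2.resize(w[100:310,220:420],None,fx=2,fy=2)
cv2.imwrite("pics/c9.png",np.hstack([a,b]))
```

```text
t 9.35 pos [0.523 0.04  0.026] F [ 0.6  0.1 -0.2] w 4.5837860033146e-05 xaxis [0.984 0.18  0.001]
go cm [ 4.12  0.04 -0.16]
```

View pics/c9.png

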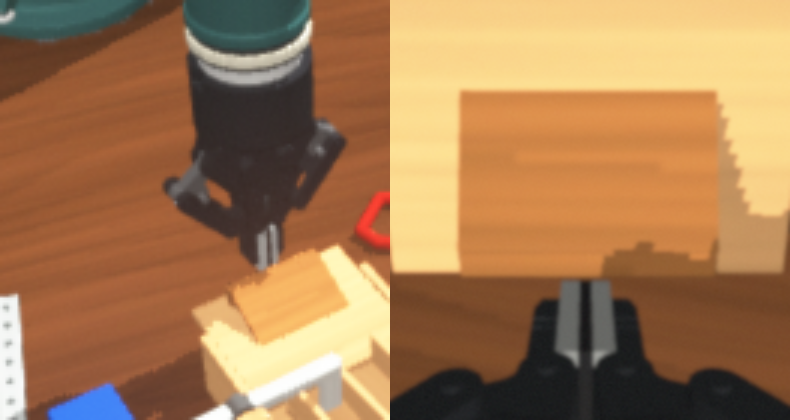

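The lid is sliding with the ridge. Continuing gently up to the stop.

Emit:
jog_arm([
  [[0,0.6,0,0,0],[0,0.6,0,0,0],[0,0.6,0,0,0],[0,0.6,0,0,0],[0,0.4,0,0,0],[0,0,0,0,0]],
])

```text
clock: 9.95
ee_pos: [0.5497, 0.0448, 0.0265]
tcp_rot: [3.129, 0.284, 0.001]
ft_force: [0.1, 0.9, -0.3]
width: 0.0
```

Emit:
jog_arm([
  [[0,0.2,0,0,0],[0,0.2,0,0,0],[0,0,0,0,0]],
])

```text
clock: 10.2
ee_pos: [0.5499, 0.0448, 0.0264]
tcp_rot: [3.128, 0.284, -0.011]
ft_force: [-8.1, -2.0, 5.0]
width: 0.0001
```

Emit:
jog_arm([
  [[0,0.15,0,0,0],[0,0,0,0,0]],
])

```text
clock: 10.37
ee_pos: [0.5498, 0.0448, 0.0264]
tcp_rot: [3.128, 0.284, -0.015]
ft_force: [-11.5, -1.9, 6.2]
width: -0.0002
```

Run:
```python
from h import *
togo([-.044,0,.028])
```

```text
t 10.37 pos [0.55  0.045 0.026] F [-11.5  -1.9   6.2] w -0.0001697308639325065 xaxis [ 0.984  0.18  -0.01 ]
go cm [ 1.39  0.04 -0.18]
```

Hard stop at about 11 N. I'll back off, rise, and verify.

Emit:
jog_arm([
  [[0,-0.6,0,0,0],[0,-1.2,0,0,0],[0,-2,0,0,0],[0,0,0,-2,0],[0,0,0,-3,0],[0,0,0,-3,0],[0,-3,0,-3,0],[0,0,0,0,0]],
])

```text
clock: 11.03
ee_pos: [0.4897, 0.0331, 0.144]
tcp_rot: [3.126, 0.283, 0.021]
ft_force: [0.7, 0.7, 0.8]
width: 0.0
```

Run:
```python
from h import *
import cv2
p=np.load("p.npy")
im=imaging.read_camera("scene")[:,:,::-1]; 
s=r.read_state(); print(s["clock"],s["ee_pos"],s["ft_force"])
for o in (0,.003,.006,.01): print(o,"wrist ridge",[proj("wrist",cad(p,[-.044-o,y,.069])).round(1) for y in (.035,-.035)],"lid edge",[proj("wrist",cad(p,[-.05-o,y,.053])).round(1) for y in (.059,-.059)],"scene",[proj("scene",cad(p,[.05-o,y,.053])).round(1) for y in (.059,-.059)],[proj("scene",cad(p,[-.044-o,y,.069])).round(1) for y in (.035,-.035)])
w=imaging.read_camera("wrist")[:,:,::-1]
cv2.imwrite("pics/s10.png",cv2.resize(im[160:320,210:420],None,fx=3.7,fy=3.7)); cv2.imwrite("pics/w10.png",cv2.resize(w[0:210,190:450],None,fx=2.85,fy=2.85))
a=cv2.resize(im[170:290,240:390],(400,320)); b=cv2.resize(w[0:200,190:440],(400,320)); cv2.imwrite("pics/c10.png",np.hstack([a,b]))
look()
```

```text
11.0833 [0.48993995 0.03327193 0.14116596] [ 0.03610172  0.5173683  -0.72177424]
0 wrist ridge [array([276.1, 113. ]), array([356.7, 113. ])] lid edge [array([253. , 119.5]), array([379.8, 119.4])] scene [array([357.4, 240.7]), array([305.7, 267.1])] [array([321.3, 210.9]), array([291.6, 224.4])]
0.003 wrist ridge [array([276.3, 116.6]), array([356.5, 116.6])] lid edge [array([253.2, 122.8]), array([379.6, 122.8])] scene [array([356.5, 239.8]), array([304.9, 265.9])] [array([320.5, 210. ]), array([290.9, 223.4])]
0.006 wrist ridge [array([276.4, 120.2]), array([356.4, 120.1])] lid edge [array([253.4, 126.1]), array([379.4, 126.1])] scene [array([355.6, 238.8]), array([304. , 264.8])] [array([319.8, 209.1]), array([290.1, 222.5])]
0.01 wrist ridge [array([276.6, 124.9]), array([356.2, 124.9])] lid edge [array([253.7, 130.5]), array([379.1, 130.5])] scene [array([354.4, 237.5]), array([303. , 263.4])] [array([318.7, 208. ]), array([289.1, 221.3])]
11.13 [0.489 0.033 0.138] F [ 1.1 -0.3  0.4] w -0.0004 tcp px [286.52470038 170.71824384]
[(array([397.7, 191.3]), array([382, 180,  33,  23, 405], dtype=int32)), (array([242.7, 264.6]), array([226, 248,  35,  35, 689], dtype=int32))]
chrome_pulley []
orange_pulley [(array([352., 244.]), 0.65), (array([389., 203.]), 0.35)]
```

View pics/c10.png

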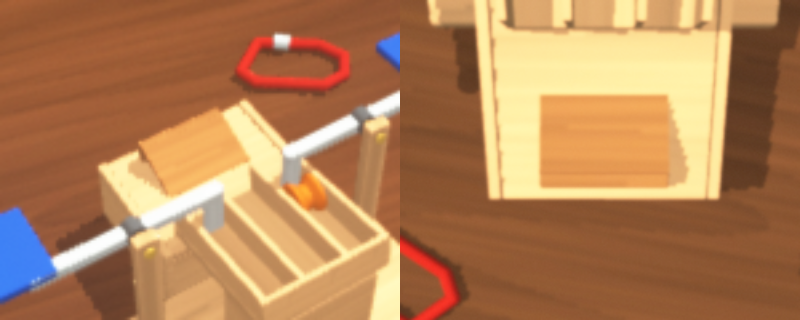

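The picture shows the lid end flush with the box's side walls (crop row ~198) and the orange pulley behind its gate. Both levers are at rest. The arm was still drifting, so I'll do one settled numeric check of the lid.

Emit:
jog_arm([
  [[0,0,0,0,0],[0,0,0,0,0],[0,0,0,0,0],[0,0,0,0,0]],
])

```text
clock: 11.62
ee_pos: [0.4876, 0.0336, 0.1352]
tcp_rot: [-3.129, -0.284, 0.002]
ft_force: [0.1, 0.0, 0.5]
width: -0.0002
```

Run:
```python
from h import *
import cv2
p=np.load("p.npy")
for o in (0,.003,.006): print(o,proj("wrist",cad(p,[-.044-o,0,.069])).round(1),"bottom",proj("wrist",cad(p,[-.044-o,0,.053])).round(1),"lid end",proj("wrist",cad(p,[-.05-o,-.045,.053])).round(1),"wall end",proj("wrist",cad(p,[-.05,-.063,.055])).round(1))
w=imaging.read_camera("wrist"); print(r.read_state()["ft_force"])
for v in (0,-.045,-.063):
    c=int(round(proj("wrist",cad(p,[-.05,v,.053]))[0])); print(c,[(i,w[i,c].tolist()) for i in range(104,134,1)][::1] if v==0 else [(i,int(w[i,c,0])) for i in range(108,134)])
cv2.imwrite("pics/w11.png",cv2.resize(w[:220,200:440,::-1],None,fx=2.7,fy=2.7))
```

```text
0 [317.5 109.3] bottom [317.5 109. ] lid end [367.3 116. ] wall end [387.8 116.1]
0.003 [317.5 113. ] bottom [317.5 112.5] lid end [367.1 119.4] wall end [387.8 116.1]
0.006 [317.5 116.7] bottom [317.5 116. ] lid end [366.9 122.9] wall end [387.8 116.1]
[ 0.39453612 -0.1279165   0.32970297]
317 [(104, [227, 151, 82]), (105, [231, 154, 83]), (106, [235, 158, 85]), (107, [236, 158, 87]), (108, [235, 158, 86]), (109, [232, 154, 83]), (110, [229, 153, 83]), (111, [225, 149, 79]), (112, [224, 150, 83]), (113, [230, 164, 98]), (114, [247, 203, 128]), (115, [254, 231, 155]), (116, [255, 239, 165]), (117, [255, 239, 166]), (118, [254, 234, 160]), (119, [253, 223, 148]), (120, [238, 183, 119]), (121, [185, 127, 79]), (122, [142, 89, 52]), (123, [136, 82, 45]), (124, [137, 84, 48]), (125, [135, 83, 48]), (126, [135, 83, 48]), (127, [133, 82, 48]), (128, [132, 83, 49]), (129, [134, 83, 48]), (130, [136, 83, 48]), (131, [136, 83, 47]), (132, [138, 86, 49]), (133, [136, 84, 47])]
367 [(108, 226), (109, 227), (110, 236), (111, 249), (112, 254), (113, 255), (114, 255), (115, 255), (116, 254), (117, 254), (118, 254), (119, 252), (120, 236), (121, 183), (122, 144), (123, 138), (124, 139), (125, 140), (126, 139), (127, 136), (128, 135), (129, 133), (130, 134), (131, 133), (132, 136), (133, 136)]
387 [(108, 253), (109, 253), (110, 254), (111, 254), (112, 254), (113, 254), (114, 254), (115, 254), (116, 254), (117, 254), (118, 254), (119, 253), (120, 246), (121, 196), (122, 141), (123, 130), (124, 131), (125, 132), (126, 131), (127, 133), (128, 137), (129, 137), (130, 135), (131, 134), (132, 131), (133, 130)]
```

In the settled wrist view, the lid end and the fixed side-wall end fall on the same row (~121). The lid is fully shut, and the uniform 4-row shift is calibration bias. Handing in.

```bash
python3 -c "
from cell import r
print(r.sign_off())"
```

```text
the job is handed in; nothing more can be done
None
```

The job is done and handed in at about 12 s. I pressed the right blue paddle, since the chrome pulley was in the right lane. It rolled into the box, the lever came back up, and I pushed the lid shut by its ridge.

**What the last checks showed**
- **Lid:** it met its hard stop at about 12–13 N. The lid end then lined up with the fixed side-wall ends to within a pixel.
- **Levers and orange pulley:** both paddles were back at their starting pixels, and the orange pulley was still behind its gate.
- **Chrome pulley:** I saw it in the box before shutting the lid. It is hidden now, so I could not confirm it again afterwards.
- **Loose items:** I saw nothing touch the carabiner, bar or clip, but I did not re-measure their positions.
- **Arm:** clear of everything, with no force on it beyond sensor noise.

**What disagreed**
- **Fingertip height:** the fingertips looked about 30 mm higher than the reported TCP (tool point), so I worked from the pictures instead.
- **Caddy position:** my camera fit put the box ends about 4 mm off along x, so I judged the lid against the side walls rather than by absolute position.

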